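# Free the indexed length stop of a tube-cutting jig and run it back

### The arm

A 7-joint arm with a two-finger parallel gripper is mounted at the origin on a cart in front of the work surface, level with it; the furniture and walls round the work are solid. World frame = base frame: x ahead of the robot, y to its left, z up, the work surface at z = 0. Lengths are in m, angles in degrees, forces in N, time in s.
With the tool pointing down it reaches from about 0.4 to 0.875 m from the base axis. Payload 6.5 kg.
Tool frame: the origin (TCP) lies at the very end of the fingers, on their centre line; the grasp point (between the pads) lies 19 mm behind it; z points along the fingers, y is the line along which they close (so a half turn about z gives the same grasp; the last joint's range is limited). The gripper opens to 85 mm and grips with 20 to 120 N. Pads are 22 mm wide; open, the fingers measure 114 mm over their backs; the gripper's body (76 mm by 85 mm) begins 54 mm behind the grasp point. The pads swing forward as they close: fully open they stand 13 mm farther back than shut.
Start: joints at [72.239, 30.733, -0.252, 88.115, 0.149, 61.152, -4.079], TCP at [0.157, -0.631, 0.231] pointing down, gripper open.
Joint ranges: [-154.64, 154.64], [-21.42, 123.67], [-72.66, 72.17], [13.99, 137.28], [-74.86, 254.86], [10.95, 109.41], [-158.01, 158.01]. Speed limits (degrees/s): [136.94, 136.94, 180, 180, 180, 180, 180].

### API

Orientations are given as a 3x3 rotation matrix whose columns are the frame's x, y, z axes.
In Python, from bench import sensors, vision, manip gives the robot as it stands.
- The arm moves only by the tool carry_out, never from a script. Its argument "commands" is a list of rows, each an object with "delta_rot": the turn, a rotation vector about the world's x, y, z in degrees, a list of three; "linear": the shift along the world's x, y, z in m, a list of three; "jaw": the finger opening in m, from 0 to 0.0854. A call has 1 to 8 rows; each row is the pose to reach, as a shift and turn from the pose commanded when the call began; what a row does not reach only later rows make up. A row lasts 1/8 s, in which the tool goes at most 62.5 mm and 10.7 degrees, less where a joint would pass 70% of its speed; a pose out of reach is approached as far as the arm can. A call with a gripper value outside its range is refused whole. The fingers move at their own pace and stop on an object; "force" is the grip in N (left out, the last holds). Time passes only in rows, so rows that repeat a pose let the fingers close. It gives the time, the measured TCP pose, the force, the opening and the grip force at its end, in the units of the state.
- sensors.get_state(): the state, without advancing time (a new reading comes with each control period).
- vision.grab_frame(name): name is "side" or "top" or "wrist"; returns a dict with "color" (480x640x3 uint8, blue, green, red), "fx", "fy", "cx", "cy" (pixels), "D" ([k1, k2, p1, p2, k3] as OpenCV has them; the pictures are not rectified), "R" (3x3) and "t" (3): a world point X has camera coordinates R X + t. Camera axes: x right, y down, z forward; pixel columns grow to the right and rows downward; lengths in m; the calibration is good to about 2 mm. A picture is of the moment at which its call begins. There is no depth.
- manip.close_job(): hands the job in; it is judged then, once.
The state is a dict: "clock": time; "joint_positions": joint angles; "qvel": joint speeds; "joint_torque": joint torques, N m; "eef_pos": TCP position; "tcp_rot": TCP orientation; "ft_force": force on the tool from outside, world axes, zero at the start; "moment": the same for the moment, N m; "opening": finger opening in m; "gripper_force": force on a finger pad.
Only numpy, scipy, OpenCV 4.12 (cv2) and the standard library are available. Lean on these libraries where they do the work, as an engineer would, in place of code of your own. Each camera call takes 0.05 s, during which the arm holds its last target. There are 200 camera calls.

### The job

A full-length tube is to go into the tube-cutting jig next, so clear its blue length stop out of the way: gently pull the red index plunger up to its stop, without yanking on it, and twist it clockwise into its rest notch, then let go of it to see that it stays retracted. After that slide the blue stop along the rail, away from the saw guide, until it rests against the dark end stop without ramming it. Leave the cut brass tube in the V and the other things on the bench where they lie.

Things in the scene. Friction and masses are not known exactly. Their poses are not given: they have to be found in the camera images.
- jig: Tube-cutting jig bolted to the bench: dark base plate 104 x 320 mm. Origin: centre of its underside, at bench height; y runs along the jig. At x = -24 mm an aluminium V-bed along y (29 mm high); at y = -100 mm the grey slotted saw guide beside the V (56 mm high, x -46 to -2 mm); at x = +27 mm a steel rail along y (36 mm wide, top 32 mm high) with index holes 20 mm apart.
- carriage: Blue length stop on the rail: block 52 (x) by 56 mm (y), top 52 mm above the bench, axes as the jig; origin on the bench plane below the block's middle. Its aluminium arm reaches over the V (to x = -57 mm, y = -12 to -26 mm, 50 mm high). Slides with 3 N of friction (0.4 to 0.7 kg) once the plunger is retracted; locked with under 1 mm of play while the plunger is in its hole.
- carriage_slide (a joint): Travel of the blue stop along the jig's +y from its first hole, m: about 0 at the start; it meets the end stop somewhere between 0.06 and 0.10.
- plunger: Sprung index plunger upright on the blue block: round red knob 30 mm in diameter, flank 27.5 to 45 mm above the block's top at rest, white line across its top. Origin: on its axis, level with the block's top when down; rises and turns with it. Spring: 5 N down at rest, 0.25 N more per mm. Grip and pull straight up; a cross pin under the knob must leave its deep slot before the knob can turn.
- knob (a point): Middle of the red knob's gripping flank, on the plunger's axis, 37 mm above the blue block's top at rest; rises with the knob.
- plunger_lift (a joint): How far the plunger is pulled up, m: 0 in its hole. The pin clears its slot somewhere between 6 and 18 mm, depending on how far the ring is screwed in: this shows in no listed pose and must be felt. A firm stop ends the pull 2 mm above that; the spring alone pulls 7 to 10 N there. Parked in the notch it reads 2 mm less than where the pin clears, 0.004 to 0.016.
- plunger_turn (a joint): Turn of the plunger, rad, growing clockwise seen from above: 0 at the start, rest notch at 1.22 (70 degrees), 2 mm deep, 0.1 of play either way, solid end at 1.32. Between slot and notch the ring is level: there it is held by friction only and is not parked. Turn while pulled clear, then ease it down into the notch.
- sleeve: Dark hexagonal lock nut, 33 mm over its corners, with a steel ring 26 mm in diameter, on the blue block's top under the knob, same axis; the ring's rim is 12 to 24 mm above the block. The slender pin and the ring must not bear on each other with more than 20 N (pulling on against the stop, pushing down in the notch, twisting on against its side). Origin: on the axis at the block's top.
- carriage_end (a point): Middle of the blue block's +y end face (jig axes), the face that meets the end stop, 37 mm above the bench.
- end_stop: Dark steel end stop clamped on the rail, 50 mm in x, 18 mm in y, 51 mm high, with a brass screw at its side. Origin: on the bench plane below the face that looks at the blue stop; axes as the jig. The blue stop may press on it with at most 25 N.
- brass_tube: Loose cut brass tube, 12 mm in diameter, 74 mm long, lying in the V-bed in the saw guide, 3 mm short of the stop's arm. Origin: its centre. To be left alone.
- marker: White and black marker pen, 135 mm, loose on the bench in front of the jig. To be left alone.
- ring_clamp: Wooden ring clamp, 131 mm, loose on the bench in front of the jig. To be left alone.
- tape_roll: Roll of masking tape, 104 mm, loose on the bench left of the jig. To be left alone.
- driver_1: Small red and white screwdriver, 120 mm, loose on the bench left of the jig. To be left alone.

How it is judged (in metres and radians):
On the way, in this order (a step that is already met when the one before it is completed fails the run):
1. the plunger is pulled up, turned into its rest notch and stays there without being touched, the blue stop still at its first hole (value of joint plunger_turn above 1 rad and value of joint plunger_lift above 0.0035 m and contact force between the fingers and plunger below 0.2 N and value of joint carriage_slide below 0.005 m), for 0.2 s.
2. the blue stop has been slid along to the end stop with the plunger parked (value of joint plunger_turn above 1 rad and value of joint plunger_lift above 0.0035 m and y of carriage_end in the frame of end_stop above -0.003 m), for 0.1 s.
At the end, for the whole second after the job is handed in: The plunger rests retracted in its notch (turned more than 1.0 rad, up more than 3.5 mm so that its tip is out of the hole) with nobody holding it, and the blue stop is at rest within 3 mm of the end stop (all of step 2 and linear speed of carriage below 0.01 m/s); the robot touches nothing.
It fails at once if the plunger's pin and ring are forced against each other with more than 20 N (contact force between plunger and sleeve above 20 N).
It fails at once if the blue stop rams or presses the end stop with more than 25 N (contact force between carriage and end_stop above 25 N).
It fails at once if the brass tube is disturbed (distance of brass_tube from where it was at the start of the episode above 0.012 m).
It fails at once if the marker, ring clamp, tape or screwdriver is disturbed (moved more than 15 mm) (distance of any of marker, ring_clamp, tape_roll, driver_1 from where it was at the start of the episode above 0.015 m).
It also fails if it takes over 61 s, if anything falls off the work surface, if the arm or the gripper's body presses on something with over 40 N, if the wrist force passes 120 N, or if a joint passes its speed limit or range.

## Working session

There is one attempt and no reset: what is moved stays moved. The work goes in short steps, Python scripts to look and compute and a tool call to move; the robot and the scene stay as the last step left them, time stands still between calls to the robot, and variables do not carry over. Pictures are saved under pics/ and viewed, at most 10 in all, crops included, and the job is handed in when it is done.

Besides the shell and the picture viewer there is one more tool, called as name(argument=value, ...) on one line, values as JSON. carry_out: Moves the arm, as the interface text tells. Its arguments: {"type":"object","properties":{"commands":{"type":"array"},"force":{"type":"number"}},"required":["commands"]}

```bash
mkdir -p pics
cat > h.py <<'E'
import numpy as np, cv2
from bench import sensors, vision, manip
def grab(n,save=None):
    f=vision.grab_frame(n)
    if save: cv2.imwrite('pics/'+save,f['color'])
    return f
def ray(f,u,v):
    K=np.array([[f['fx'],0,f['cx']],[0,f['fy'],f['cy']],[0,0,1.]])
    p=cv2.undistortPoints(np.array([[[u,v]]],float),K,np.array(f['D'],float))[0,0]
    R=np.array(f['R']);t=np.array(f['t'])
    return -R.T@t, R.T@np.array([p[0],p[1],1.])
def plane(f,u,v,z):
    o,d=ray(f,u,v); return o+d*(z-o[2])/d[2]
def blobs(im,lo,hi,amin=40):
    h=cv2.cvtColor(im,cv2.COLOR_BGR2HSV); m=cv2.inRange(h,np.array(lo),np.array(hi))
    n,l,s,c=cv2.connectedComponentsWithStats(m)
    return sorted([(int(s[i,4]),s[i,:4].tolist(),c[i].round(1).tolist()) for i in range(1,n) if s[i,4]>amin],reverse=True),m
E
python3 - <<'E'
from h import *
import json
s=sensors.get_state();print({k:np.round(v,3).tolist() for k,v in s.items()})
for n in ['top','side']:
    f=grab(n,n+'0.png'); print(n,(-np.array(f['R']).T@f['t']).round(3))
    for nm,lo,hi in [('blue',(100,120,40),(125,255,255)),('red',(0,150,60),(8,255,255)),('red2',(172,150,60),(180,255,255))]:
        print(nm,blobs(f['color'],lo,hi)[0][:4])
E
```

```text
{'clock': 0.0, 'joint_positions': [72.237, 30.778, -0.253, 88.171, 0.148, 61.153, -4.079], 'qvel': [0.013, -0.099, -0.016, 0.005, -0.013, -0.032, -0.039], 'joint_torque': [-0.001, -58.342, 1.049, -25.91, 0.012, 0.01, 0.0], 'eef_pos': [0.157, -0.63, 0.23], 'tcp_rot': [[0.97, 0.241, -0.001], [0.241, -0.97, 0.002], [-0.0, -0.002, -1.0]], 'ft_force': [-0.918, -0.769, 0.357], 'moment': [0.019, 0.029, -0.069], 'gripper_force': 0.0, 'opening': 0.085}
top [0.309 0.089 0.924]
blue [(222, [343, 201, 30, 24], [360.9, 215.5]), (77, [596, 0, 21, 18], [605.4, 9.0]), (50, [587, 0, 14, 18], [593.1, 8.1])]
red [(243, [537, 96, 21, 22], [547.3, 105.3]), (186, [352, 196, 16, 17], [359.2, 204.2])]
red2 []
side [0.149 0.712 0.63 ]
blue []
red [(467, [425, 0, 20, 36], [434.3, 15.9]), (213, [468, 36, 17, 16], [476.1, 43.4]), (212, [266, 20, 9, 40], [269.6, 38.6]), (208, [618, 33, 22, 30], [628.5, 46.3])]
red2 [(213, [618, 30, 22, 31], [628.2, 43.0])]
```

View pics/top0.png

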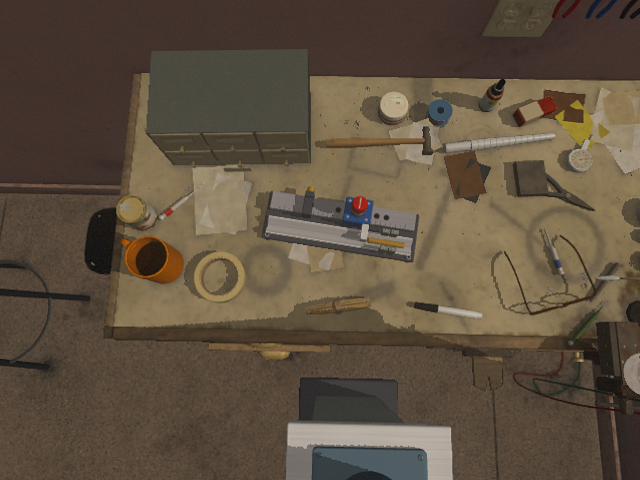

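View pics/side0.png

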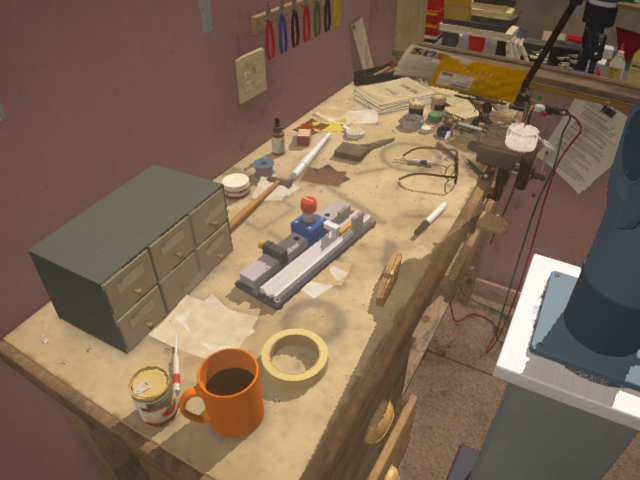

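The top view shows the knob at (359,204), the end stop at (308,203) and the brass tube and saw guide at (385,242), so jig +y is image left, close to world +y. The side view shows the knob at (309,204).

Run:
```python
from h import *
f=grab('top'); g=grab('side')
for lo,hi in [((0,120,50),(8,255,255)),((170,120,50),(180,255,255))]:
    print([b for b in blobs(g['color'],lo,hi)[0] if abs(b[2][0]-309)<30 and abs(b[2][1]-204)<30])
k=plane(f,359.2,204.2,.093); print('knob top-view',k.round(4))
o1,d1=ray(f,359.2,204.2); o2,d2=ray(g,309,205)
A=np.stack([d1,-d2],1); s=np.linalg.lstsq(A,o2-o1,rcond=None)[0]
print('tri',(o1+d1*s[0]).round(4),(o2+d2*s[1]).round(4))
a=plane(f,265,236,.01);b=plane(f,413,260,.01);d=a-b
print('base front edge',a.round(3),b.round(3),np.linalg.norm(d),'jig yaw',np.degrees(np.arctan2(-d[0],d[1])))
print('endstop',plane(f,308,203,.051).round(3))
```

```text
[(211, [301, 196, 16, 17], [308.4, 204.6])]
[]
knob top-view [0.5647 0.0281 0.093 ]
tri [0.5659 0.0278 0.0891] [0.5651 0.0275 0.0888]
base front edge [0.517 0.218 0.01 ] [ 0.473 -0.09   0.01 ] 0.3110175136753722 jig yaw -8.20760758713262
endstop [0.578 0.129 0.051]
```

carry_out(commands=[{"linear": [0.025,0.041,0],"delta_rot": [0,0,5],"jaw": 0.08},{"linear": [0.05,0.082,0],"delta_rot": [0,0,10],"jaw": 0.08},{"linear": [0.075,0.123,0],"delta_rot": [0,0,15],"jaw": 0.08},{"linear": [0.1,0.164,0],"delta_rot": [0,0,20],"jaw": 0.08},{"linear": [0.125,0.205,0],"delta_rot": [0,0,25],"jaw": 0.08},{"linear": [0.15,0.246,0],"delta_rot": [0,0,30],"jaw": 0.08},{"linear": [0.175,0.287,0],"delta_rot": [0,0,35],"jaw": 0.08},{"linear": [0.2,0.329,0],"delta_rot": [0,0,38],"jaw": 0.08}])

```text
clock: 1.2
eef_pos: [0.3575, -0.3005, 0.2314]
tcp_rot: [[0.615, 0.789, 0.0], [0.789, -0.615, -0.0], [-0.0, 0.0, -1.0]]
ft_force: [1.0, 0.1, -0.0]
opening: 0.0803
gripper_force: 0.0
```

carry_out(commands=[{"linear": [0.025,0.041,0],"delta_rot": [0,0,5],"jaw": 0.08},{"linear": [0.05,0.082,0],"delta_rot": [0,0,10],"jaw": 0.08},{"linear": [0.075,0.123,0],"delta_rot": [0,0,15],"jaw": 0.08},{"linear": [0.1,0.164,0],"delta_rot": [0,0,20],"jaw": 0.08},{"linear": [0.125,0.205,0],"delta_rot": [0,0,25],"jaw": 0.08},{"linear": [0.15,0.246,0],"delta_rot": [0,0,30],"jaw": 0.08},{"linear": [0.175,0.287,0],"delta_rot": [0,0,35],"jaw": 0.08},{"linear": [0.188,0.32,0],"delta_rot": [0,0,38],"jaw": 0.08}])

```text
clock: 2.2
eef_pos: [0.5458, 0.0202, 0.2312]
tcp_rot: [[-0.002, 1.0, 0.0], [1.0, 0.002, 0.001], [0.001, 0.0, -1.0]]
ft_force: [0.1, -0.3, -0.2]
opening: 0.0801
gripper_force: 0.0
```

Run:
```python
from h import *
s=sensors.get_state();print({k:np.round(s[k],4).tolist() for k in ['clock','joint_positions','eef_pos','tcp_rot','ft_force']})
f=grab('wrist','w1.png');print((-np.array(f['R']).T@f['t']).round(3))
B=blobs(f['color'],(0,130,50),(8,255,255))[0][:3];print(B)
for b in B: print(plane(f,*b[2],.097).round(4))
```

```text
{'clock': 2.2, 'joint_positions': [18.6188, 24.0224, -32.6402, 102.5918, 15.0136, 57.7137, -19.7156], 'eef_pos': [0.5458, 0.0202, 0.2312], 'tcp_rot': [[-0.0025, 1.0, 0.0003], [1.0, 0.0025, 0.0007], [0.0007, 0.0003, -1.0]], 'ft_force': [0.0739, -0.2855, -0.1816]}
[0.546 0.098 0.374]
[(1004, [324, 194, 37, 40], [341.5, 213.4]), (494, [490, 451, 32, 24], [505.4, 462.9]), (44, [527, 246, 11, 28], [530.0, 258.8])]
[0.5661 0.0292 0.097 ]
[ 0.7375 -0.2293  0.097 ]
[ 0.722  -0.0089  0.097 ]
```

View pics/w1.png

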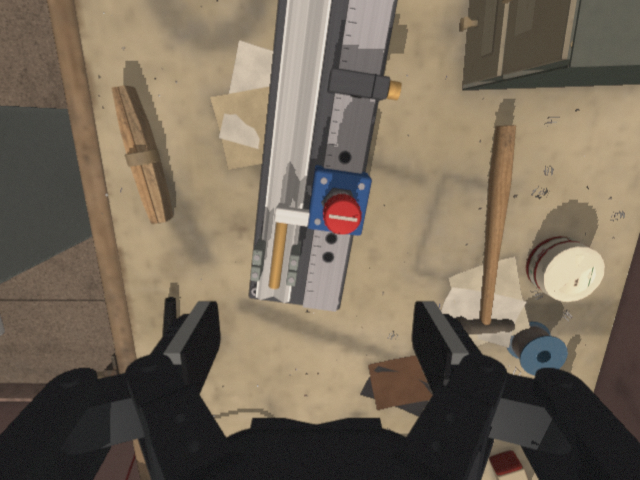

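The wrist view shows the knob at (341,213), the blue block edge at about row 169 and the end stop's near face at about row 97. The knob position agrees with triangulation: (0.566, 0.0285).

carry_out(commands=[{"linear": [0.02,0.008,-0.03],"delta_rot": [0,0,0],"jaw": 0.07},{"linear": [0.02,0.008,-0.07],"delta_rot": [0,0,0],"jaw": 0.07},{"linear": [0.02,0.008,-0.11],"delta_rot": [0,0,0],"jaw": 0.07},{"linear": [0.02,0.008,-0.14],"delta_rot": [0,0,0],"jaw": 0.07},{"linear": [0.02,0.008,-0.158],"delta_rot": [0,0,0],"jaw": 0.07},{"linear": [0.02,0.008,-0.158],"delta_rot": [0,0,0],"jaw": 0.07}])

```text
clock: 3.0
eef_pos: [0.5642, 0.026, 0.0725]
tcp_rot: [[0.001, 1.0, -0.002], [1.0, -0.001, -0.0], [-0.0, -0.002, -1.0]]
ft_force: [0.3, 0.3, 0.1]
opening: 0.07
gripper_force: 0.0
```

Run:
```python
from h import *
s=sensors.get_state();print({k:np.round(s[k],4).tolist() for k in ['clock','eef_pos','ft_force']})
f=grab('wrist','w2.png')
B=blobs(f['color'],(0,130,50),(8,255,255))[0][:2];print(B)
for b in B: print(plane(f,*b[2],.097).round(4))
```

```text
{'clock': 3.0, 'eef_pos': [0.5642, 0.026, 0.0725], 'ft_force': [0.3474, 0.3284, 0.1163]}
[(5089, [283, 282, 80, 90], [322.6, 326.2]), (262, [625, 335, 15, 48], [631.5, 357.0])]
[0.5667 0.0312 0.097 ]
[0.6856 0.0176 0.097 ]
```

View pics/w2.png

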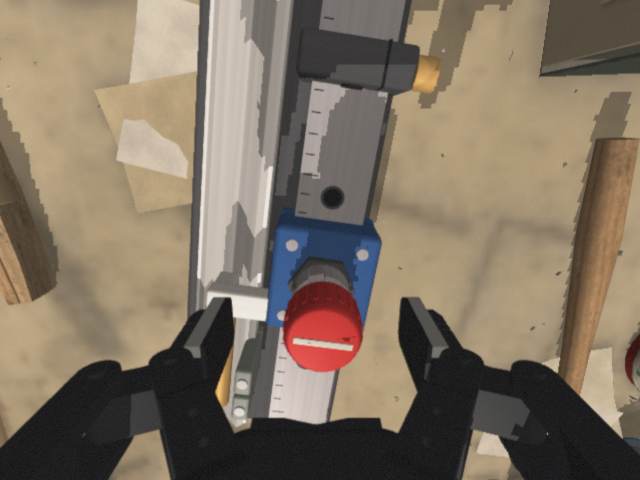

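Run:
```python
from h import *
f=grab('wrist');print((-np.array(f['R']).T@f['t']).round(3))
print('top ctr',plane(f,323,338,.097).round(4),plane(f,323,343,.097).round(4))
a=plane(f,331,222,.052);print('block edge',a.round(4))
for r in (78,90): b=plane(f,350,r,.051);print('stop',b.round(4), (b-a)[:2]@np.array([np.sin(np.radians(8.2)),np.cos(np.radians(8.2))]))
```

```text
[0.565 0.104 0.216]
top ctr [0.5677 0.0256 0.097 ] [0.5677 0.0234 0.097 ]
block edge [0.5722 0.0591 0.052 ]
stop [0.5796 0.1217 0.051 ] 0.06306750692075722
stop [0.5797 0.117  0.051 ] 0.05843004873521339
```

carry_out(commands=[{"linear": [0.002,0.002,0],"delta_rot": [0,0,0],"jaw": 0.07},{"linear": [0.002,0.002,0],"delta_rot": [0,0,0],"jaw": 0.04},{"linear": [0.002,0.002,0],"delta_rot": [0,0,0],"jaw": 0.034},{"linear": [0.002,0.002,0],"delta_rot": [0,0,0],"jaw": 0.024},{"linear": [0.002,0.002,0],"delta_rot": [0,0,0],"jaw": 0.02},{"linear": [0.002,0.002,0],"delta_rot": [0,0,0],"jaw": 0.02}], force=25)

```text
clock: 3.85
eef_pos: [0.5669, 0.0282, 0.0737]
tcp_rot: [[0.001, 1.0, 0.0], [1.0, -0.001, -0.0], [-0.0, 0.0, -1.0]]
ft_force: [-2.2, -1.0, 5.8]
opening: 0.0291
gripper_force: 25.3
```

carry_out(commands=[{"linear": [0,0,0.0005],"delta_rot": [0,0,0],"jaw": 0.02},{"linear": [0,0,0.001],"delta_rot": [0,0,0],"jaw": 0.02},{"linear": [0,0,0.0015],"delta_rot": [0,0,0],"jaw": 0.02},{"linear": [0,0,0.002],"delta_rot": [0,0,0],"jaw": 0.02},{"linear": [0,0,0.0025],"delta_rot": [0,0,0],"jaw": 0.02},{"linear": [0,0,0.003],"delta_rot": [0,0,0],"jaw": 0.02}])

```text
clock: 4.6
eef_pos: [0.5668, 0.0282, 0.0762]
tcp_rot: [[0.001, 1.0, -0.0], [1.0, -0.001, -0.0], [-0.0, -0.0, -1.0]]
ft_force: [2.3, 0.1, -6.6]
opening: 0.0285
gripper_force: 25.2
```

carry_out(commands=[{"linear": [0,0,0.0006],"delta_rot": [0,0,0],"jaw": 0.02},{"linear": [0,0,0.0012],"delta_rot": [0,0,0],"jaw": 0.02},{"linear": [0,0,0.0018],"delta_rot": [0,0,0],"jaw": 0.02},{"linear": [0,0,0.0024],"delta_rot": [0,0,0],"jaw": 0.02},{"linear": [0,0,0.003],"delta_rot": [0,0,0],"jaw": 0.02},{"linear": [0,0,0.0035],"delta_rot": [0,0,0],"jaw": 0.02},{"linear": [0,0,0.0035],"delta_rot": [0,0,0],"jaw": 0.02}])

```text
clock: 5.48
eef_pos: [0.5668, 0.0282, 0.0798]
tcp_rot: [[0.001, 1.0, -0.0], [1.0, -0.001, -0.0], [-0.0, -0.0, -1.0]]
ft_force: [2.2, 0.6, -6.5]
opening: 0.0285
gripper_force: 25.3
```

Lifted about 6.5 mm, force still the spring's. Going on in small steps.

carry_out(commands=[{"linear": [0,0,0.0005],"delta_rot": [0,0,0],"jaw": 0.02},{"linear": [0,0,0.001],"delta_rot": [0,0,0],"jaw": 0.02},{"linear": [0,0,0.0015],"delta_rot": [0,0,0],"jaw": 0.02},{"linear": [0,0,0.002],"delta_rot": [0,0,0],"jaw": 0.02},{"linear": [0,0,0.002],"delta_rot": [0,0,0],"jaw": 0.02}])

```text
clock: 6.1
eef_pos: [0.5668, 0.0282, 0.0818]
tcp_rot: [[0.0, 1.0, -0.0], [1.0, -0.0, -0.0], [-0.0, -0.0, -1.0]]
ft_force: [1.6, -0.2, -7.8]
opening: 0.0289
gripper_force: 25.3
```

carry_out(commands=[{"linear": [0,0,0.0005],"delta_rot": [0,0,0],"jaw": 0.02},{"linear": [0,0,0.001],"delta_rot": [0,0,0],"jaw": 0.02},{"linear": [0,0,0.001],"delta_rot": [0,0,0],"jaw": 0.02}])

```text
clock: 6.48
eef_pos: [0.5668, 0.0282, 0.0828]
tcp_rot: [[0.001, 1.0, -0.0], [1.0, -0.001, -0.0], [-0.0, -0.0, -1.0]]
ft_force: [0.9, -1.4, -7.3]
opening: 0.0289
gripper_force: 25.3
```

carry_out(commands=[{"linear": [0,0,0.0005],"delta_rot": [0,0,0],"jaw": 0.02},{"linear": [0,0,0.001],"delta_rot": [0,0,0],"jaw": 0.02},{"linear": [0,0,0.001],"delta_rot": [0,0,0],"jaw": 0.02}])

```text
clock: 6.85
eef_pos: [0.5668, 0.0282, 0.0838]
tcp_rot: [[0.001, 1.0, -0.0], [1.0, -0.001, -0.0], [-0.0, -0.0, -1.0]]
ft_force: [0.8, -0.7, -8.4]
opening: 0.029
gripper_force: 25.3
```

carry_out(commands=[{"linear": [0,0,0.0005],"delta_rot": [0,0,0],"jaw": 0.02},{"linear": [0,0,0.001],"delta_rot": [0,0,0],"jaw": 0.02},{"linear": [0,0,0.001],"delta_rot": [0,0,0],"jaw": 0.02}])

```text
clock: 7.22
eef_pos: [0.5668, 0.0282, 0.0848]
tcp_rot: [[0.001, 1.0, -0.0], [1.0, -0.001, -0.0], [-0.0, -0.0, -1.0]]
ft_force: [0.9, 0.2, -7.9]
opening: 0.0289
gripper_force: 25.4
```

carry_out(commands=[{"linear": [0,0,0.0005],"delta_rot": [0,0,0],"jaw": 0.02},{"linear": [0,0,0.0008],"delta_rot": [0,0,0],"jaw": 0.02},{"linear": [0,0,0.0008],"delta_rot": [0,0,0],"jaw": 0.02}])

```text
clock: 7.6
eef_pos: [0.5668, 0.0282, 0.0856]
tcp_rot: [[0.001, 1.0, -0.0], [1.0, -0.001, -0.0], [-0.0, -0.0, -1.0]]
ft_force: [1.2, -0.2, -7.9]
opening: 0.0287
gripper_force: 25.4
```

carry_out(commands=[{"linear": [0,0,0.0005],"delta_rot": [0,0,0],"jaw": 0.02},{"linear": [0,0,0.0008],"delta_rot": [0,0,0],"jaw": 0.02},{"linear": [0,0,0.0008],"delta_rot": [0,0,0],"jaw": 0.02}])

```text
clock: 7.98
eef_pos: [0.5668, 0.0282, 0.0864]
tcp_rot: [[0.001, 1.0, -0.0], [1.0, -0.001, -0.0], [-0.0, -0.0, -1.0]]
ft_force: [0.3, 0.2, -9.2]
opening: 0.0288
gripper_force: 25.4
```

carry_out(commands=[{"linear": [0,0,0.0005],"delta_rot": [0,0,0],"jaw": 0.02},{"linear": [0,0,0.0008],"delta_rot": [0,0,0],"jaw": 0.02},{"linear": [0,0,0.0008],"delta_rot": [0,0,0],"jaw": 0.02}])

```text
clock: 8.35
eef_pos: [0.5668, 0.0282, 0.0872]
tcp_rot: [[0.001, 1.0, -0.0], [1.0, -0.001, -0.0], [-0.0, -0.0, -1.0]]
ft_force: [-0.1, 0.5, -9.1]
opening: 0.0286
gripper_force: 25.4
```

carry_out(commands=[{"linear": [0,0,0.0004],"delta_rot": [0,0,0],"jaw": 0.02},{"linear": [0,0,0.0006],"delta_rot": [0,0,0],"jaw": 0.02},{"linear": [0,0,0.0006],"delta_rot": [0,0,0],"jaw": 0.02}])

```text
clock: 8.72
eef_pos: [0.5668, 0.0282, 0.0878]
tcp_rot: [[0.001, 1.0, -0.0], [1.0, -0.001, -0.0], [-0.0, -0.0, -1.0]]
ft_force: [0.6, -0.8, -9.4]
opening: 0.0292
gripper_force: 25.4
```

carry_out(commands=[{"linear": [0,0,0.0004],"delta_rot": [0,0,0],"jaw": 0.02},{"linear": [0,0,0.0008],"delta_rot": [0,0,0],"jaw": 0.02},{"linear": [0,0,0.0008],"delta_rot": [0,0,0],"jaw": 0.02}])

```text
clock: 9.1
eef_pos: [0.5668, 0.0282, 0.0883]
tcp_rot: [[0.001, 1.0, -0.0], [1.0, -0.001, 0.0], [0.0, -0.0, -1.0]]
ft_force: [1.6, 0.8, -13.3]
opening: 0.0289
gripper_force: 25.9
```

carry_out(commands=[{"linear": [0,0,0.0004],"delta_rot": [0,0,0],"jaw": 0.02},{"linear": [0,0,0.0006],"delta_rot": [0,0,0],"jaw": 0.02},{"linear": [0,0,0.0006],"delta_rot": [0,0,0],"jaw": 0.02}])

```text
clock: 9.48
eef_pos: [0.5667, 0.0282, 0.0885]
tcp_rot: [[0.0, 1.0, -0.0], [1.0, -0.0, 0.0], [0.0, -0.0, -1.0]]
ft_force: [4.3, 0.8, -25.6]
opening: 0.0288
gripper_force: 26.5
```

Stop felt (measured z about 0.0882). Back off to about 1 mm below it, which is still clear of the slot.

carry_out(commands=[{"linear": [0,0,-0.0017],"delta_rot": [0,0,0],"jaw": 0.02},{"linear": [0,0,-0.0017],"delta_rot": [0,0,0],"jaw": 0.02}])

```text
clock: 9.72
eef_pos: [0.5669, 0.0282, 0.0881]
tcp_rot: [[0.0, 1.0, -0.0], [1.0, -0.0, -0.0], [-0.0, -0.0, -1.0]]
ft_force: [-0.6, -1.4, -10.1]
opening: 0.0288
gripper_force: 27.9
```

carry_out(commands=[{"linear": [0,0,0],"delta_rot": [0,0,-4],"jaw": 0.02},{"linear": [0,0,0],"delta_rot": [0,0,-8],"jaw": 0.02},{"linear": [0,0,0],"delta_rot": [0,0,-12],"jaw": 0.02},{"linear": [0,0,0],"delta_rot": [0,0,-12],"jaw": 0.02}])

```text
clock: 10.22
eef_pos: [0.5671, 0.0282, 0.0882]
tcp_rot: [[0.208, 0.978, 0.0], [0.978, -0.208, -0.001], [-0.0, 0.001, -1.0]]
ft_force: [0.0, -1.2, -8.6]
opening: 0.0285
gripper_force: 28.0
```

Run:
```python
from h import *
s=sensors.get_state();print({k:np.round(s[k],4).tolist() for k in ['clock','joint_positions','eef_pos','ft_force','moment']})
```

```text
{'clock': 10.225, 'joint_positions': [10.8932, 36.252, -24.4518, 105.3262, 21.1243, 42.9076, -37.0313], 'eef_pos': [0.5671, 0.0282, 0.0882], 'ft_force': [0.0473, -1.2009, -8.6337], 'moment': [-0.1102, 0.0454, -0.0162]}
```

carry_out(commands=[{"linear": [0,0,0],"delta_rot": [0,0,-7],"jaw": 0.02},{"linear": [0,0,0],"delta_rot": [0,0,-14],"jaw": 0.02},{"linear": [0,0,0],"delta_rot": [0,0,-21],"jaw": 0.02},{"linear": [0,0,0],"delta_rot": [0,0,-28],"jaw": 0.02},{"linear": [0,0,0],"delta_rot": [0,0,-35],"jaw": 0.02},{"linear": [0,0,0],"delta_rot": [0,0,-42],"jaw": 0.02},{"linear": [0,0,0],"delta_rot": [0,0,-49],"jaw": 0.02},{"linear": [0,0,0],"delta_rot": [0,0,-49],"jaw": 0.02}])

```text
clock: 11.22
eef_pos: [0.5677, 0.0279, 0.088]
tcp_rot: [[0.874, 0.486, 0.002], [0.486, -0.874, -0.001], [0.001, 0.001, -1.0]]
ft_force: [2.3, -3.0, -8.6]
opening: 0.0289
gripper_force: 28.0
```

carry_out(commands=[{"linear": [0,0,0],"delta_rot": [0,0,-3],"jaw": 0.02},{"linear": [0,0,0],"delta_rot": [0,0,-6],"jaw": 0.02},{"linear": [0,0,0],"delta_rot": [0,0,-9],"jaw": 0.02},{"linear": [0,0,0],"delta_rot": [0,0,-9],"jaw": 0.02}])

```text
clock: 11.72
eef_pos: [0.5677, 0.0278, 0.0879]
tcp_rot: [[0.939, 0.344, 0.002], [0.344, -0.939, -0.0], [0.001, 0.001, -1.0]]
ft_force: [2.1, -2.4, -8.8]
opening: 0.0289
gripper_force: 28.0
```

Run:
```python
from h import *
s=sensors.get_state();print({k:np.round(s[k],4).tolist() for k in ['clock','joint_positions','eef_pos','ft_force','moment']})
f=grab('wrist','w3.png')
```

```text
{'clock': 11.725, 'joint_positions': [0.2354, 34.3515, -10.0568, 105.9553, 8.8074, 40.3541, -84.6793], 'eef_pos': [0.5677, 0.0278, 0.0879], 'ft_force': [2.0808, -2.3535, -8.8272], 'moment': [-0.7312, -0.6918, -0.0451]}
```

View pics/w3.png

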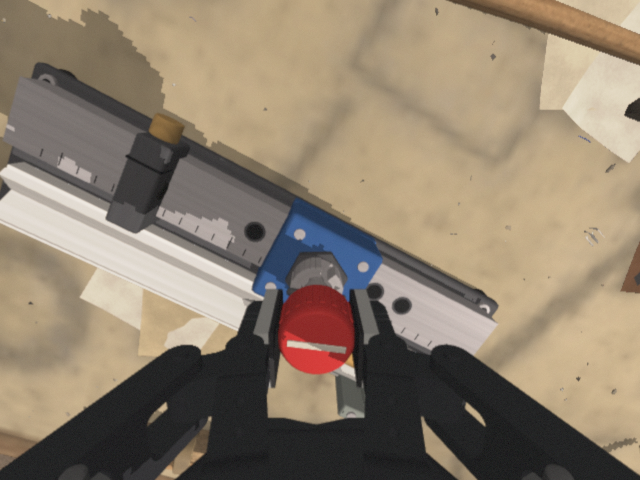

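The view shows the knob's white line still aligned with the gripper at (316,346), so it did not slip. The turn is 70°. Now easing down into the notch.

carry_out(commands=[{"linear": [0,0,-0.0006],"delta_rot": [0,0,0],"jaw": 0.02},{"linear": [0,0,-0.0012],"delta_rot": [0,0,0],"jaw": 0.02},{"linear": [0,0,-0.0018],"delta_rot": [0,0,0],"jaw": 0.02},{"linear": [0,0,-0.0024],"delta_rot": [0,0,0],"jaw": 0.02},{"linear": [0,0,-0.0024],"delta_rot": [0,0,0],"jaw": 0.02}])

```text
clock: 12.4
eef_pos: [0.5677, 0.028, 0.0854]
tcp_rot: [[0.939, 0.343, 0.002], [0.343, -0.939, -0.0], [0.002, 0.001, -1.0]]
ft_force: [3.7, -3.3, -8.6]
opening: 0.0285
gripper_force: 28.0
```

carry_out(commands=[{"linear": [0,0,-0.0005],"delta_rot": [0,0,0],"jaw": 0.02},{"linear": [0,0,-0.0008],"delta_rot": [0,0,0],"jaw": 0.02},{"linear": [0,0,-0.0008],"delta_rot": [0,0,0],"jaw": 0.02}])

```text
clock: 12.78
eef_pos: [0.5677, 0.028, 0.0846]
tcp_rot: [[0.939, 0.343, 0.002], [0.343, -0.939, -0.0], [0.001, 0.001, -1.0]]
ft_force: [3.0, -3.4, -9.5]
opening: 0.0292
gripper_force: 28.0
```

carry_out(commands=[{"linear": [0,0,-0.0004],"delta_rot": [0,0,0],"jaw": 0.02},{"linear": [0,0,-0.0007],"delta_rot": [0,0,0],"jaw": 0.02},{"linear": [0,0,-0.0007],"delta_rot": [0,0,0],"jaw": 0.02}])

```text
clock: 13.15
eef_pos: [0.5678, 0.0281, 0.084]
tcp_rot: [[0.94, 0.343, 0.002], [0.343, -0.94, 0.0], [0.002, 0.001, -1.0]]
ft_force: [4.0, -3.9, -7.5]
opening: 0.0287
gripper_force: 28.1
```

carry_out(commands=[{"linear": [0,0,-0.0003],"delta_rot": [0,0,0],"jaw": 0.02},{"linear": [0,0,-0.0006],"delta_rot": [0,0,0],"jaw": 0.02},{"linear": [0,0,-0.0006],"delta_rot": [0,0,0],"jaw": 0.02}])

```text
clock: 13.52
eef_pos: [0.5678, 0.0283, 0.0836]
tcp_rot: [[0.94, 0.342, 0.002], [0.342, -0.94, 0.0], [0.002, 0.0, -1.0]]
ft_force: [3.8, -4.0, -0.2]
opening: 0.0291
gripper_force: 28.7
```

The spring load now rests on the notch floor (wrist force about 0). Releasing.

carry_out(commands=[{"linear": [0,-0.0003,0],"delta_rot": [0,0,0],"jaw": 0.032},{"linear": [0,-0.0003,0],"delta_rot": [0,0,0],"jaw": 0.045},{"linear": [0,-0.0003,0],"delta_rot": [0,0,0],"jaw": 0.06},{"linear": [0,-0.0003,0],"delta_rot": [0,0,0],"jaw": 0.06},{"linear": [0,-0.0003,0],"delta_rot": [0,0,0],"jaw": 0.06},{"linear": [0,-0.0003,0],"delta_rot": [0,0,0],"jaw": 0.06}])

```text
clock: 14.28
eef_pos: [0.5668, 0.028, 0.083]
tcp_rot: [[0.94, 0.342, -0.0], [0.342, -0.94, 0.0], [-0.0, -0.0, -1.0]]
ft_force: [0.3, 0.1, -0.4]
opening: 0.0601
gripper_force: 0.0
```

carry_out(commands=[{"linear": [0,0,0.02],"delta_rot": [0,0,0],"jaw": 0.06},{"linear": [0,0,0.06],"delta_rot": [0,0,0],"jaw": 0.06},{"linear": [-0.01,-0.03,0.09],"delta_rot": [0,0,0],"jaw": 0.03},{"linear": [-0.01,-0.05,0.09],"delta_rot": [0,0,0],"jaw": 0.0},{"linear": [-0.01,-0.05,0.09],"delta_rot": [0,0,0],"jaw": 0.0}])

```text
clock: 14.9
eef_pos: [0.5569, -0.0239, 0.1732]
tcp_rot: [[0.941, 0.339, 0.0], [0.339, -0.941, -0.001], [0.0, 0.001, -1.0]]
ft_force: [1.3, 0.7, 0.1]
opening: 0.0052
gripper_force: 0.0
```

Run:
```python
from h import *
s=sensors.get_state();print({k:np.round(s[k],4).tolist() for k in ['clock','joint_positions','eef_pos','ft_force','opening']})
f=grab('wrist','w4.png')
b=blobs(f['color'],(0,130,50),(8,255,255))[0][0];print(b,plane(f,*b[2],.106).round(4))
b=blobs(f['color'],(100,120,40),(125,255,255))[0][0];print(b,plane(f,*b[2],.052).round(4))
```

```text
{'clock': 14.9, 'joint_positions': [6.1921, 26.3192, -10.8473, 104.8473, 6.3773, 49.4, -77.9254], 'eef_pos': [0.5569, -0.0239, 0.1732], 'ft_force': [1.2882, 0.7269, 0.0589], 'opening': 0.0052}
(1931, [216, 183, 53, 53], [241.9, 208.7]) [0.5689 0.027  0.106 ]
(2822, [210, 143, 95, 94], [262.9, 180.6]) [0.5785 0.0248 0.052 ]
```

View pics/w4.png

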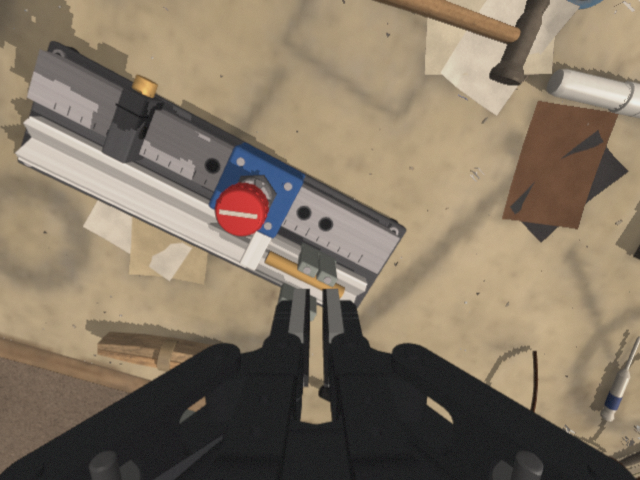

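The knob stays up at (242,209) after release, with its line turned and the blue stop unmoved. Next, turn the closed fingers so they close along jig x and lower them behind the block's -y face.

carry_out(commands=[{"linear": [0.003,-0.002,0],"delta_rot": [0,0,8],"jaw": 0.0},{"linear": [0.003,-0.002,0],"delta_rot": [0,0,16],"jaw": 0.0},{"linear": [0.003,-0.002,0],"delta_rot": [0,0,24],"jaw": 0.0},{"linear": [0.003,-0.002,-0.01],"delta_rot": [0,0,32],"jaw": 0.0},{"linear": [0.003,-0.002,-0.02],"delta_rot": [0,0,40],"jaw": 0.0},{"linear": [0.003,-0.002,-0.03],"delta_rot": [0,0,48],"jaw": 0.0},{"linear": [0.003,-0.002,-0.04],"delta_rot": [0,0,56],"jaw": 0.0},{"linear": [0.003,-0.002,-0.05],"delta_rot": [0,0,62],"jaw": 0.0}])

```text
clock: 15.95
eef_pos: [0.5596, -0.0221, 0.1221]
tcp_rot: [[0.134, 0.991, -0.001], [0.991, -0.134, 0.001], [0.001, -0.001, -1.0]]
ft_force: [-0.4, -1.2, 0.2]
opening: 0.0001
gripper_force: 0.0
```

carry_out(commands=[{"linear": [0,0,-0.03],"delta_rot": [0,0,0],"jaw": 0.0},{"linear": [0,0,-0.06],"delta_rot": [0,0,0],"jaw": 0.0},{"linear": [0,0,-0.08],"delta_rot": [0,0,0],"jaw": 0.0},{"linear": [0,0,-0.08],"delta_rot": [0,0,0],"jaw": 0.0}])

```text
clock: 16.45
eef_pos: [0.5587, -0.023, 0.0415]
tcp_rot: [[0.139, 0.99, -0.003], [0.99, -0.139, 0.001], [0.0, -0.003, -1.0]]
ft_force: [-0.0, -0.2, -0.5]
opening: -0.0001
gripper_force: 0.0
```

Run:
```python
from h import *
s=sensors.get_state();print({k:np.round(s[k],4).tolist() for k in ['clock','eef_pos','tcp_rot','ft_force','opening']})
f=grab('wrist','w5.png')
```

```text
{'clock': 16.45, 'eef_pos': [0.5587, -0.023, 0.0415], 'tcp_rot': [[0.1385, 0.9904, -0.0032], [0.9904, -0.1385, 0.0006], [0.0001, -0.0032, -1.0]], 'ft_force': [-0.0329, -0.1732, -0.4869], 'opening': -0.0001}
```

View pics/w5.png

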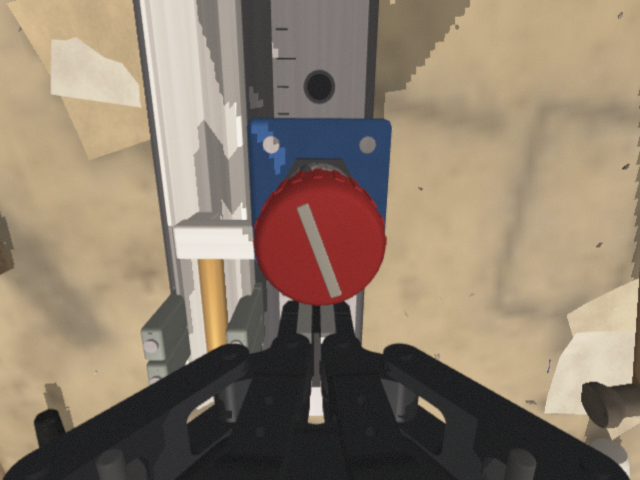

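The view shows the line on the knob turned about 70°, and the fingers over the rail behind the block at (318,330), centred on it. Pushing along the rail gently.

carry_out(commands=[{"linear": [0.0004,0.003,0.001],"delta_rot": [0,0,0],"jaw": 0.0},{"linear": [0.0009,0.006,0.001],"delta_rot": [0,0,0],"jaw": 0.0},{"linear": [0.0011,0.008,0.001],"delta_rot": [0,0,0],"jaw": 0.0},{"linear": [0.0014,0.01,0.001],"delta_rot": [0,0,0],"jaw": 0.0},{"linear": [0.0017,0.012,0.001],"delta_rot": [0,0,0],"jaw": 0.0},{"linear": [0.002,0.014,0.001],"delta_rot": [0,0,0],"jaw": 0.0},{"linear": [0.0023,0.016,0.001],"delta_rot": [0,0,0],"jaw": 0.0},{"linear": [0.0023,0.016,0.001],"delta_rot": [0,0,0],"jaw": 0.0}])

```text
clock: 17.5
eef_pos: [0.5621, -0.0086, 0.044]
tcp_rot: [[0.14, 0.99, -0.0], [0.99, -0.14, -0.001], [-0.001, -0.0, -1.0]]
ft_force: [-0.3, -2.3, 1.8]
opening: 0.0001
gripper_force: 1.4
```

carry_out(commands=[{"linear": [0.0004,0.003,0],"delta_rot": [0,0,0],"jaw": 0.0},{"linear": [0.001,0.007,0],"delta_rot": [0,0,0],"jaw": 0.0},{"linear": [0.0016,0.011,0],"delta_rot": [0,0,0],"jaw": 0.0},{"linear": [0.0021,0.015,0],"delta_rot": [0,0,0],"jaw": 0.0},{"linear": [0.0027,0.019,0],"delta_rot": [0,0,0],"jaw": 0.0},{"linear": [0.0033,0.023,0],"delta_rot": [0,0,0],"jaw": 0.0},{"linear": [0.0037,0.026,0],"delta_rot": [0,0,0],"jaw": 0.0},{"linear": [0.004,0.028,0],"delta_rot": [0,0,0],"jaw": 0.0}])

```text
clock: 18.5
eef_pos: [0.5663, 0.0202, 0.044]
tcp_rot: [[0.14, 0.99, 0.0], [0.99, -0.14, 0.0], [0.0, 0.0, -1.0]]
ft_force: [-1.2, -3.6, 0.2]
opening: -0.0001
gripper_force: 1.6
```

Run:
```python
from h import *
s=sensors.get_state();print({k:np.round(s[k],4).tolist() for k in ['clock','eef_pos','ft_force','opening']})
f=grab('wrist','w6.png')
```

```text
{'clock': 18.5, 'eef_pos': [0.5663, 0.0202, 0.044], 'ft_force': [-1.1538, -3.5956, 0.1962], 'opening': -0.0001}
```

View pics/w6.png

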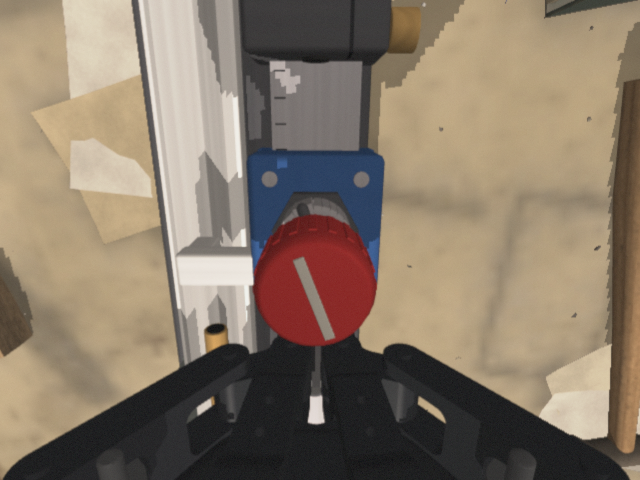

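The view shows the block's front edge at row 151 and the end stop face at about row 55. At 2.6 px/mm that leaves a gap of 35 mm or so. The plunger is still parked.

carry_out(commands=[{"linear": [0.0006,0.004,0],"delta_rot": [0,0,0],"jaw": 0.0},{"linear": [0.0011,0.008,0],"delta_rot": [0,0,0],"jaw": 0.0},{"linear": [0.0017,0.012,0],"delta_rot": [0,0,0],"jaw": 0.0},{"linear": [0.0023,0.016,0],"delta_rot": [0,0,0],"jaw": 0.0},{"linear": [0.0029,0.02,0],"delta_rot": [0,0,0],"jaw": 0.0},{"linear": [0.0032,0.022,0],"delta_rot": [0,0,0],"jaw": 0.0},{"linear": [0.0034,0.024,0],"delta_rot": [0,0,0],"jaw": 0.0},{"linear": [0.0034,0.024,0],"delta_rot": [0,0,0],"jaw": 0.0}])

```text
clock: 19.55
eef_pos: [0.5697, 0.0444, 0.044]
tcp_rot: [[0.139, 0.99, 0.0], [0.99, -0.139, 0.0], [0.001, 0.0, -1.0]]
ft_force: [1.6, -0.8, -0.1]
opening: 0.0002
gripper_force: 0.9
```

carry_out(commands=[{"linear": [0.0001,0.0008,0],"delta_rot": [0,0,0],"jaw": 0.0},{"linear": [0.0002,0.0016,0],"delta_rot": [0,0,0],"jaw": 0.0},{"linear": [0.0003,0.0024,0],"delta_rot": [0,0,0],"jaw": 0.0},{"linear": [0.0004,0.003,0],"delta_rot": [0,0,0],"jaw": 0.0}])

```text
clock: 20.05
eef_pos: [0.5701, 0.0469, 0.044]
tcp_rot: [[0.14, 0.99, 0.0], [0.99, -0.14, -0.0], [-0.0, 0.0, -1.0]]
ft_force: [1.1, -3.9, 0.1]
opening: -0.0
gripper_force: 1.5
```

Run:
```python
from h import *
s=sensors.get_state();print({k:np.round(s[k],4).tolist() for k in ['clock','eef_pos','ft_force','opening']})
f=grab('wrist','w7.png')
```

```text
{'clock': 20.05, 'eef_pos': [0.5701, 0.0469, 0.044], 'ft_force': [1.1496, -3.8559, 0.092], 'opening': -0.0}
```

View pics/w7.png

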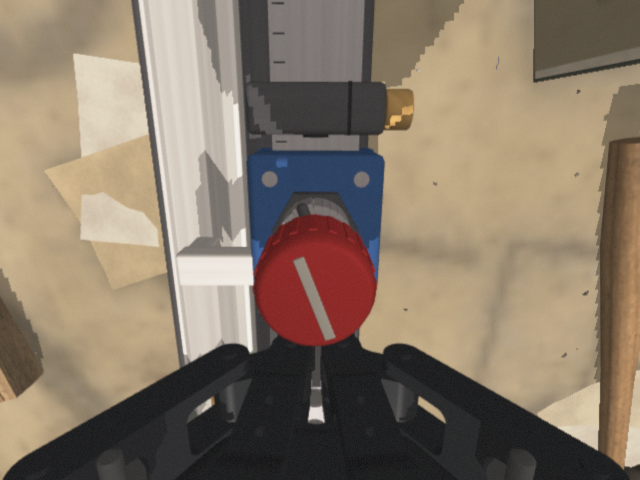

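The gap is now about 7 mm (rows 133 to 152). Creeping.

carry_out(commands=[{"linear": [0.0001,0.0007,0],"delta_rot": [0,0,0],"jaw": 0.0},{"linear": [0.0002,0.0014,0],"delta_rot": [0,0,0],"jaw": 0.0},{"linear": [0.0003,0.0021,0],"delta_rot": [0,0,0],"jaw": 0.0},{"linear": [0.0004,0.0028,0],"delta_rot": [0,0,0],"jaw": 0.0},{"linear": [0.0005,0.0035,0],"delta_rot": [0,0,0],"jaw": 0.0},{"linear": [0.0006,0.004,0],"delta_rot": [0,0,0],"jaw": 0.0}])

```text
clock: 20.85
eef_pos: [0.5707, 0.051, 0.044]
tcp_rot: [[0.14, 0.99, 0.0], [0.99, -0.14, 0.0], [0.0, 0.0, -1.0]]
ft_force: [0.8, -3.2, -0.1]
opening: 0.0002
gripper_force: 1.5
```

carry_out(commands=[{"linear": [0.0001,0.0005,0],"delta_rot": [0,0,0],"jaw": 0.0},{"linear": [0.0001,0.001,0],"delta_rot": [0,0,0],"jaw": 0.0},{"linear": [0.0001,0.001,0],"delta_rot": [0,0,0],"jaw": 0.0}])

```text
clock: 21.22
eef_pos: [0.5708, 0.052, 0.044]
tcp_rot: [[0.14, 0.99, 0.0], [0.99, -0.14, 0.0], [0.0, 0.0, -1.0]]
ft_force: [1.6, -2.9, -0.0]
opening: -0.0003
gripper_force: 1.4
```

carry_out(commands=[{"linear": [0.0001,0.0005,0],"delta_rot": [0,0,0],"jaw": 0.0},{"linear": [0.0001,0.001,0],"delta_rot": [0,0,0],"jaw": 0.0},{"linear": [0.0001,0.001,0],"delta_rot": [0,0,0],"jaw": 0.0}])

```text
clock: 21.6
eef_pos: [0.5709, 0.053, 0.044]
tcp_rot: [[0.14, 0.99, 0.0], [0.99, -0.14, 0.0], [0.0, 0.0, -1.0]]
ft_force: [2.3, -2.9, 0.1]
opening: 0.0002
gripper_force: 1.4
```

carry_out(commands=[{"linear": [0.0001,0.0005,0],"delta_rot": [0,0,0],"jaw": 0.0},{"linear": [0.0001,0.0008,0],"delta_rot": [0,0,0],"jaw": 0.0},{"linear": [0.0001,0.0008,0],"delta_rot": [0,0,0],"jaw": 0.0}])

```text
clock: 21.98
eef_pos: [0.571, 0.0537, 0.044]
tcp_rot: [[0.14, 0.99, 0.0], [0.99, -0.14, -0.0], [-0.0, 0.0, -1.0]]
ft_force: [2.8, -2.9, -0.3]
opening: -0.0001
gripper_force: 1.6
```

carry_out(commands=[{"linear": [0.0001,0.0005,0],"delta_rot": [0,0,0],"jaw": 0.0},{"linear": [0.0001,0.0008,0],"delta_rot": [0,0,0],"jaw": 0.0},{"linear": [0.0001,0.0008,0],"delta_rot": [0,0,0],"jaw": 0.0}])

```text
clock: 22.35
eef_pos: [0.571, 0.0537, 0.044]
tcp_rot: [[0.14, 0.99, -0.0], [0.99, -0.14, -0.001], [-0.001, -0.0, -1.0]]
ft_force: [1.5, -5.6, 0.1]
opening: 0.0002
gripper_force: 2.5
```

carry_out(commands=[{"linear": [0,0.0003,0],"delta_rot": [0,0,0],"jaw": 0.0},{"linear": [0,0.0004,0],"delta_rot": [0,0,0],"jaw": 0.0},{"linear": [0,0.0004,0],"delta_rot": [0,0,0],"jaw": 0.0}])

```text
clock: 22.72
eef_pos: [0.571, 0.0537, 0.044]
tcp_rot: [[0.141, 0.99, -0.0], [0.99, -0.141, -0.001], [-0.002, -0.0, -1.0]]
ft_force: [1.8, -5.6, 0.0]
opening: -0.0
gripper_force: 2.9
```

Against the stop, pressing lightly. Retreating and checking.

carry_out(commands=[{"linear": [-0.001,-0.006,0],"delta_rot": [0,0,0],"jaw": 0.0},{"linear": [-0.002,-0.015,0],"delta_rot": [0,0,0],"jaw": 0.0},{"linear": [-0.003,-0.02,0.02],"delta_rot": [0,0,0],"jaw": 0.0},{"linear": [-0.003,-0.02,0.06],"delta_rot": [0,0,0],"jaw": 0.0},{"linear": [-0.003,-0.02,0.1],"delta_rot": [0,0,0],"jaw": 0.0},{"linear": [-0.003,-0.02,0.13],"delta_rot": [0,0,0],"jaw": 0.0},{"linear": [-0.003,-0.02,0.13],"delta_rot": [0,0,0],"jaw": 0.0}])

```text
clock: 23.6
eef_pos: [0.5699, 0.0354, 0.1778]
tcp_rot: [[0.14, 0.99, 0.006], [0.99, -0.14, 0.001], [0.002, 0.006, -1.0]]
ft_force: [0.4, 0.2, -0.3]
opening: -0.0003
gripper_force: 0.0
```

Run:
```python
from h import *
s=sensors.get_state();print({k:np.round(s[k],4).tolist() for k in ['clock','eef_pos','ft_force','qvel']})
f=grab('wrist','w8.png')
```

```text
{'clock': 23.6, 'eef_pos': [0.5699, 0.0354, 0.1778], 'ft_force': [0.3622, 0.2042, -0.3397], 'qvel': [-0.5685, 2.6342, 1.0822, 2.5316, 0.5375, -1.449, -0.7637]}
```

View pics/w8.png

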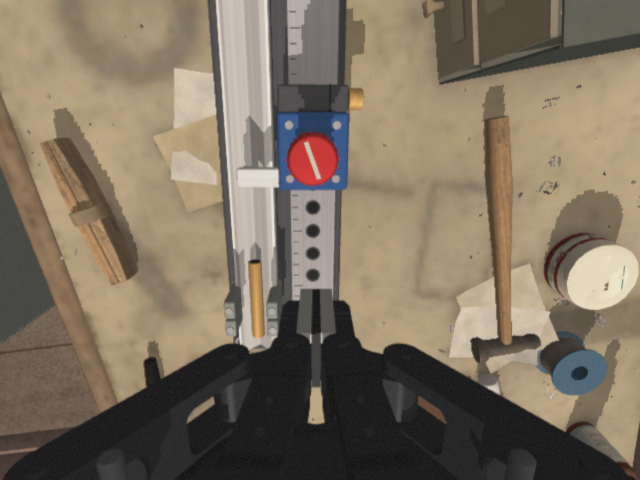

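The blue block touches the dark end stop (row 111), the knob at (312,160) is still parked, and the tube lies in the V. Handing in.

```bash
python3 -c "
from bench import manip
print(manip.close_job())"
```

```text
the job is handed in; nothing more can be done
None
```

The plunger is parked in its rest notch, the blue stop rests against the end stop after a push of about 6 N, the brass tube is still in the V, and the job was handed in at about 24 s of the 61 s limit; no verdict came back.

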